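Find and release the stirrer key left latched down

TASK

The power to the four-place stirrer was cut with one of its four keys still latched down, and that place would start by itself when the power comes back. Feel the keys with light taps of the fingertips to find the one that is already down, then press that one right through and let go so that it springs up level with the others. Do not push any other key so far that it latches, and do not pick up or shift the bottles and the other things on and around the stirrer.

Things in the scene. Friction and masses are not known exactly. Their poses are not given: they have to be found in the camera images.
- stirrer: White four-place magnetic stirrer, fixed, 220 mm deep (x) by 240 mm wide (y); origin at the centre of its underside, -x is its front. The front 64 mm is a level key deck 36 mm high; behind it a platform 48 mm high with four dark round places. On the deck, at x = -80 mm, four identical square white keys in a row (y = 85, 43, 1, -41 mm) and a black speed knob, 12 mm high, not used (y = -93 mm).
- seat_a (a point): Fixed point at deck height (36 mm above the bench) on the upright axis of key a; it does not move with the key. The letters do not follow the order in the row, which changes from start to start.
- seat_b (a point): Fixed point at deck height (36 mm above the bench) on the upright axis of key b; it does not move with the key. The square cap is 18 mm wide. The top of a raised key stands 9 mm above this point, that of the latched key 6 mm, that of a key pressed right down 3.5 mm.
- seat_c (a point): Fixed point at deck height (36 mm above the bench) on the upright axis of key c; it does not move with the key. The small dots behind each key tell which place it serves, not its state.
- seat_d (a point): Fixed point at deck height (36 mm above the bench) on the upright axis of key d; it does not move with the key. Keys are 42 mm apart; a black frame 2 mm high surrounds each.
- key_a (a joint): Depth of key a in m, counted from where it stood at the start (so 0 at first for every key, latched or not), growing downward. All keys: a raised key gives like a spring: it starts to move at 1.5 N, is 1.2 mm down at 3 N, about 3 mm at 5 N, and latches only near its full travel of 5.5 mm (9 N).
- key_b (a joint): Depth of key b in m, counted from where it stood at the start (so 0 at first for every key, latched or not), growing downward. All keys: the latched one is firm up to about 5 N; pressed harder it goes 2.5 mm further down to its hard bottom (9 N).
- key_c (a joint): Depth of key c in m, counted from where it stood at the start (so 0 at first for every key, latched or not), growing downward. All keys: let go from its bottom, the latched key springs up to -0.003, level with the others; let go sooner, it stays latched.
- key_d (a joint): Depth of key d in m, counted from where it stood at the start (so 0 at first for every key, latched or not), growing downward. All keys: one that has been released only springs if it is pressed again.
- buffer_bottle: Clear bottle with blue cap, 72 mm wide, 150 mm high, loose, standing on one of the two rear stirring places (72 mm behind the stirrer's origin, 58 mm left or right); origin at the centre of its underside. Stays where it is.
- dye_bottle: Small amber bottle with black cap, 34 mm wide, 62 mm high, loose, standing on the other rear stirring place; origin at the centre of its underside. Stays where it is.
- water_bottle: White bottle, 48 mm wide, 105 mm high, loose, on the bench left of the stirrer; origin at the centre of its underside. Stays where it is.
- vial: White capped vial, 21 mm wide, 45 mm high, loose, on the bench left of the stirrer; origin at the centre of its underside. Stays where it is.
- marker_black: Marker pen, white with black cap, 136 mm long, 15 mm high, loose, lying on the bench right of the stirrer; origin under its middle. Stays where it is.
- forceps: Steel forceps, 130 mm long, 9 mm high, loose, lying on the bench left of the stirrer; origin under the middle. Stays where it is.

How it is judged:
By the outcome, as a careful person would: the job done as asked, in the order asked, and still so for the second after the job is handed in, with the robot touching nothing.
It also fails if it takes over 48 s, if anything falls off the work surface, if the arm or the gripper's body presses on something with over 40 N, if the wrist force passes 120 N, or if a joint passes its speed limit or range.

ROBOT

A 7-joint arm with a two-finger parallel gripper is mounted at the origin on a cart in front of the work surface, level with it; the furniture and walls round the work are solid. World frame = base frame: x ahead of the robot, y to its left, z up, the work surface at z = 0. Lengths are in m, angles in rad, forces in N, time in s.
With the tool pointing down it reaches from about 0.4 to 0.875 m from the base axis. Payload 19.3 kg.
Tool frame: the origin (TCP) lies at the very end of the fingers, on their centre line; the grasp point (between the pads) lies bot.pinch_z behind it (bot.pinch_z is the distance from the TCP to the grasp point, in m); z points along the fingers, y is the line along which they close (so a half turn about z gives the same grasp; the last joint's range is limited). The gripper opens to 85 mm and grips with 20 to 120 N. Pads are 22 mm wide; open, the fingers measure 114 mm over their backs; the gripper's body (76 mm by 85 mm) begins 54 mm behind the grasp point. The pads swing forward as they close: fully open they stand 13 mm farther back than shut.
Start: joints at [1.228, 0.521, -0.036, 1.599, 0.021, 1.021, -0.113], TCP at [0.168, -0.602, 0.231] pointing down, gripper open.
Joint ranges: [-2.91, 2.91], [-0.3, 2.13], [-1.5, 1.42], [0.17, 2.43], [-1.26, 4.41], [0.16, 1.93], [-2.52, 2.52]. Speed limits (rad/s): [1.89, 1.89, 2.39, 2.39, 3.01, 3.01, 3.01].

INTERFACE

Orientations are given as [roll, pitch, yaw] about the fixed x, y, z axes, in that order (R = Rz(yaw) Ry(pitch) Rx(roll)).
In Python, from workcell import bot, grab_frame, ticket gives the robot as it stands.
- The arm moves only by the tool arm_command, never from a script. Its argument "commands" is a list of rows, each a list of 3 entries, a list of its own where there are three numbers: the shift along the world's x, y, z in mm, then the turn about the world's z in rad, then the gripper command: -1 is fully open, 1 is shut, values between are in proportion. In form: [[[tx, ty, tz], roll, fingers], ...]. A call has 1 to 20 rows; each row shifts and turns the commanded pose from where the row before left it; what a row does not reach is not made up. A row lasts 1/10 s, in which the tool goes at most 50 mm and 8.59 degrees, less where a joint would pass 70% of its speed; a pose out of reach is approached as far as the arm can. A call with a gripper value outside its range is refused whole. The fingers move at their own pace and stop on an object; "newtons" is the grip in N (left out, the last holds). Time passes only in rows, so rows that do not move let the fingers close. It gives the time, the measured TCP pose, the force, the opening and the grip force at its end, in the units of the state.
- bot.observe(): the state, without advancing time (a new reading comes with each control period).
- grab_frame(name): name is "side" or "top" or "wrist"; returns a dict with "image" (480x640x3 uint8, red, green, blue), "vertical_fov" (degrees; the focal length in pixels is half the picture's height over the tangent of half this angle, whatever the lens; pixels are square), "cx", "cy" (the principal point, pixels), "R" (3x3) and "t" (3): a world point X has camera coordinates R X + t. Camera axes: x right, y down, z forward; pixel columns grow to the right and rows downward; lengths in m; the calibration is good to about 2 mm. A picture is of the moment at which its call begins. There is no depth.
- ticket.job_done(): hands the job in; it is judged then, once.
The state is a dict: "clock": time; "qpos": joint angles; "qd": joint speeds; "joint_efforts": joint torques, N m; "position": TCP position; "tool_rot": TCP orientation; "force": force on the tool from outside, world axes, zero at the start; "moment": the same for the moment, N m; "grip_width": finger opening in m; "finger_force": force on a finger pad.
Only numpy, scipy, OpenCV 4.12 (cv2) and the standard library are available. Lean on these libraries where they do the work, as an engineer would, in place of code of your own. Each camera call takes 0.05 s, during which the arm holds its last target. There are 200 camera calls.

## Working session

There is one attempt and no reset: what is moved stays moved. The work goes in short steps, Python scripts to look and compute and a tool call to move; the robot and the scene stay as the last step left them, time stands still between calls to the robot, and variables do not carry over. Pictures are saved under pics/ and viewed, at most 10 in all, crops included, and the job is handed in when it is done.

Besides the shell and the picture viewer there is one more tool, called after "Call:" as name(argument=value, ...), one argument or row to a line, values as JSON. arm_command: Moves the arm, as the interface text tells. Its arguments: {"type":"object","properties":{"commands":{"type":"array"},"newtons":{"type":"number"}},"required":["commands"]}

```bash
mkdir -p pics; python3 - <<'E'
from workcell import bot, grab_frame
import cv2,pickle
for n in("top","side"):
    f=grab_frame(n); pickle.dump(f,open(n+".pkl","wb"))
    cv2.imwrite(f"pics/{n}0.png",f["image"][:,:,::-1]); print(n,f["vertical_fov"],f["cx"],f["cy"],f["R"],f["t"])
s=bot.observe(); print(s, bot.pinch_z)
E
```

```text
top 48.94538262662198 311.88293212852466 242.6471143272772 [[-0.00532975 -0.99992153 -0.01133722]
 [-0.98397172  0.00726492 -0.17817652]
 [ 0.1782449   0.01020587 -0.98393323]] [0.06309232 0.54582623 1.28204868]
side 50.6797752151799 325.2888375692684 248.28291948877273 [[-0.99932243 -0.03198756  0.01820625]
 [-0.03150268  0.4875666  -0.87251728]
 [ 0.01903294 -0.87249963 -0.48824393]] [0.52984038 0.03351916 1.36751195]
{'clock': 0.1, 'qpos': array([ 1.22780905,  0.52194584, -0.03631768,  1.59994376,  0.02121927,
        1.02109002, -0.11278253]), 'qd': array([ 0.0006319 , -0.0015615 ,  0.00047364, -0.00129465, -0.00055592,
        0.00044451,  0.00068426]), 'joint_efforts': array([ 4.18112337e-03, -9.28489351e+01,  1.98433913e+00, -3.70533335e+01,
        1.81603868e-02,  5.37336178e-03,  3.66154518e-05]), 'position': array([ 0.16826301, -0.60161716,  0.23079133]), 'tool_rot': array([-3.14059524e+00,  9.07123111e-05,  2.72795309e-01]), 'force': array([-0.23651538,  0.03701087,  0.69306811]), 'moment': array([-0.03477425, -0.00848956, -0.02640089]), 'finger_force': 0.0, 'grip_width': 0.08571344979829668} 0.0187
```

View pics/top0.png

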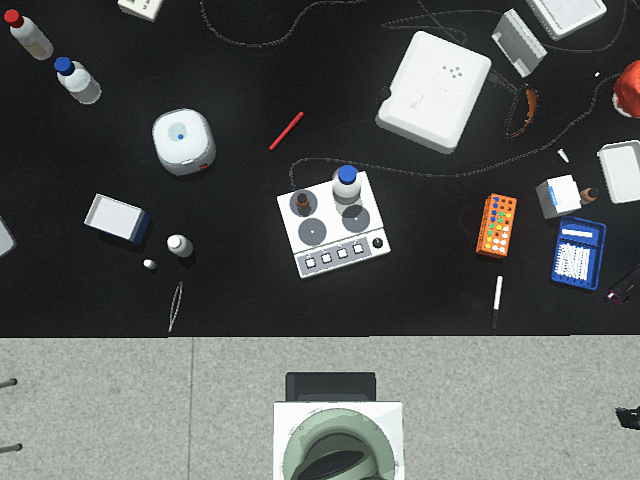

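View pics/side0.png

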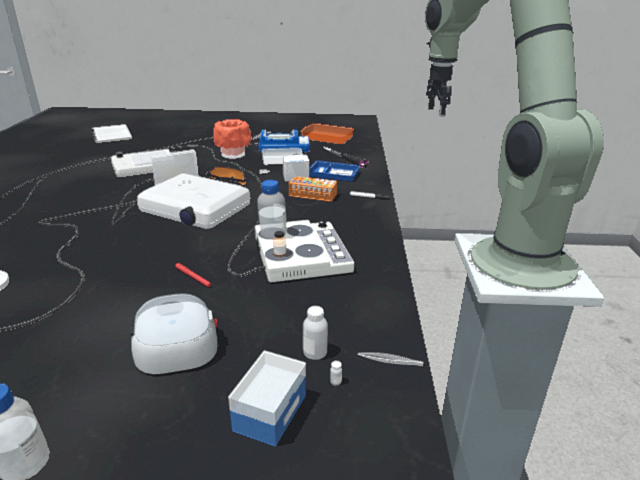

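The top view shows the stirrer at about (332,225), with keys near (310,263), (326,258), (342,253) and (358,248) and the knob near (377,243). The side view agrees. I'll enlarge the key row.

```bash
python3 - <<'E'
import cv2,pickle
f=pickle.load(open("top.pkl","rb"));im=f["image"][165:285,270:400,::-1]
cv2.imwrite("pics/crop1.png",cv2.resize(im[60:120],None,fx=6,fy=6,interpolation=cv2.INTER_CUBIC))
E
cat > h.py <<'E'
import numpy as np
def ray(f,u,v,z):
    F=240/np.tan(np.radians(f["vertical_fov"]/2)); R=np.array(f["R"]);t=np.array(f["t"])
    d=R.T@np.array([(u-f["cx"])/F,(v-f["cy"])/F,1]); c=-R.T@t
    return c+d*(z-c[2])/d[2]
E
```

```text
(no output)
```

View pics/crop1.png

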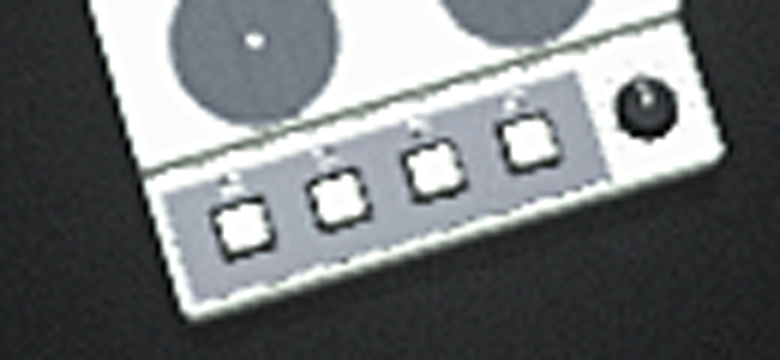

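Key caps in the crop (6×, origin 270,225) are at (243,227), (340,199), (435,169) and (530,140). The knob is at (646,107).

```bash
python3 - <<'E'
import pickle,numpy as np
from h import *
f=pickle.load(open("top.pkl","rb"))
P=[ray(f,270+(u+.5)/6-.5,225+(v+.5)/6-.5,.044) for u,v in [(243,227),(340,199),(435,169),(530,140),(646,107)]]
P=np.array(P);print(P.round(4),np.linalg.norm(np.diff(P,axis=0),axis=1))
d=P[3]-P[0];yaw=np.arctan2(d[0],-d[1]);print("yaw of stirrer",yaw, np.arctan2(-d[1],-d[0]))
# fit: model
from scipy.spatial.transform import Rotation
m=np.array([[-.08,y] for y in(.085,.043,.001,-.041)])
a=m-m.mean(0);b=P[:4,:2]-P[:4,:2].mean(0)
th=np.arctan2((a[:,0]*b[:,1]-a[:,1]*b[:,0]).sum(),(a*b).sum());R=np.array([[np.cos(th),-np.sin(th)],[np.sin(th),np.cos(th)]])
o=P[:4,:2].mean(0)-R@m.mean(0);print("th",th,"origin",o);print((m@R.T+o).round(4), R@[-.08,-.093]+o)
E
```

```text
[[ 0.4966  0.0645  0.044 ]
 [ 0.5082  0.0237  0.044 ]
 [ 0.5207 -0.0164  0.044 ]
 [ 0.5328 -0.0566  0.044 ]
 [ 0.5466 -0.1058  0.044 ]] [0.04243828 0.04199522 0.04197647 0.05108947]
yaw of stirrer 0.29015566154441175 1.8609519883393084
th 0.2913138050869482 origin [0.59753447 0.00567138]
[[ 0.4965  0.0641]
 [ 0.5086  0.0239]
 [ 0.5206 -0.0163]
 [ 0.5327 -0.0566]] [ 0.54761569 -0.10638716]
```

Call:
arm_command(
  commands=[
    [[18.2,27.2,0],0.018,1],
    [[18.2,27.2,0],0,1],
    [[18.2,27.2,0],0,1],
    [[18.2,27.2,0],0,1],
    [[18.2,27.2,0],0,1],
    [[18.2,27.2,0],0,1],
    [[18.2,27.2,0],0,1],
    [[18.2,27.2,0],0,1],
    [[18.2,27.2,0],0,1],
    [[18.2,27.2,0],0,1],
    [[18.2,27.2,0],0,1],
    [[18.2,27.2,0],0,1],
    [[18.2,27.2,0],0,1],
    [[18.2,27.2,0],0,1],
    [[18.2,27.2,0],0,1],
    [[18.2,27.2,0],0,1],
    [[18.2,27.2,0],0,1],
    [[18.2,27.2,0],0,1],
    [[18.2,27.2,0],0,1],
    [[18.2,27.2,0],0,1],
  ],
  newtons=20,
)

```text
clock: 2.1
position: [0.5328, -0.0567, 0.2311]
tool_rot: [-3.141, 0.0, 0.291]
force: [-0.5, 0.2, 0.4]
grip_width: 0.0002
finger_force: 0.0
```

Call:
arm_command(
  commands=[
    [[0,0,-30],0,1],
    [[0,0,-30],0,1],
    [[0,0,-30],0,1],
    [[0,0,-30],0,1],
    [[0,0,-30],0,1],
    [[0,0,-10],0,1],
    [[0,0,-5],0,1],
    [[0,0,0],0,1],
  ],
)

```text
clock: 2.9
position: [0.5326, -0.0579, 0.0666]
tool_rot: [3.142, -0.0, 0.291]
force: [-0.8, 0.5, 0.1]
grip_width: 0.0
finger_force: 0.0
```

```bash
python3 - <<'E'
from workcell import bot, grab_frame
import cv2,pickle,numpy as np
f=grab_frame("wrist"); pickle.dump(f,open("w.pkl","wb"))
cv2.imwrite("pics/w0.png",f["image"][:,:,::-1])
F=240/np.tan(np.radians(f["vertical_fov"]/2))
for X in [(.4965,.0641),(.5086,.0239),(.5206,-.0163),(.5327,-.0566)]:
    c=f["R"]@np.array([*X,.044])+f["t"]; print(f["cx"]+F*c[0]/c[2],f["cy"]+F*c[1]/c[2])
s=bot.observe();print(s["position"],s["force"])
E
```

```text
83.29795136195261 278.8835187359225
160.81222036737313 278.8110642701521
238.29254488848204 278.9002971980904
315.9844727825899 278.87633306220204
[ 0.5328504  -0.0579376   0.06714928] [ 0.27498779 -0.01722734 -0.11601509]
```

View pics/w0.png

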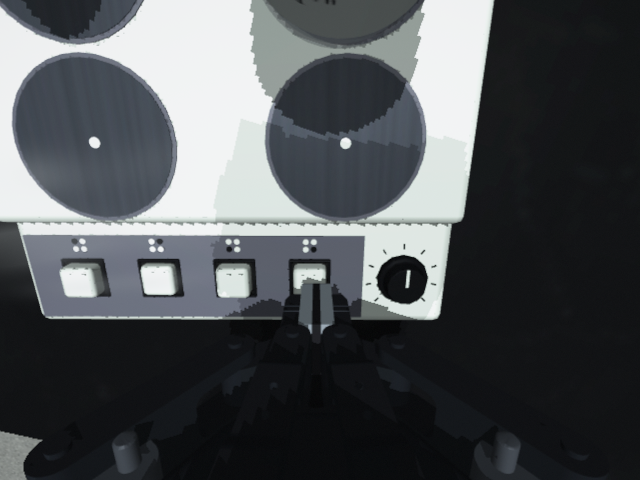

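The wrist view shows caps at about (82,280), (159,279), (234,280) and (309,277), with the fingertips at about (316,288). I'll cross-check these against the first fit.

```bash
python3 - <<'E'
import pickle,numpy as np,cv2
from h import *
f=pickle.load(open("w.pkl","rb"))
print(f["vertical_fov"],f["cx"],f["cy"],-np.array(f["R"]).T@f["t"])
for z,pts in((.038,[(85,279),(160,279),(235,279),(309.5,279)]),(.045,[(85,279),(160,279),(235,279),(309.5,279)])):
    P=np.array([ray(f,u,v,z) for u,v in pts]);print(P.round(4),np.linalg.norm(np.diff(P,axis=0),axis=1).round(4))
cv2.imwrite("pics/w0c.png",cv2.resize(f["image"][220:330,20:440,::-1],None,fx=1.9,fy=1.9,interpolation=cv2.INTER_CUBIC))
E
```

```text
71.4873846200356 315.8869000976403 236.1882744799144 [ 0.60622748 -0.03447125  0.20908988]
[[ 0.4927  0.0668  0.038 ]
 [ 0.5048  0.0264  0.038 ]
 [ 0.5169 -0.0139  0.038 ]
 [ 0.5289 -0.0539  0.038 ]] [0.0421 0.0421 0.0418]
[[ 0.4974  0.0626  0.045 ]
 [ 0.509   0.0239  0.045 ]
 [ 0.5206 -0.0147  0.045 ]
 [ 0.5321 -0.0531  0.045 ]] [0.0404 0.0404 0.0401]
```

View pics/w0c.png

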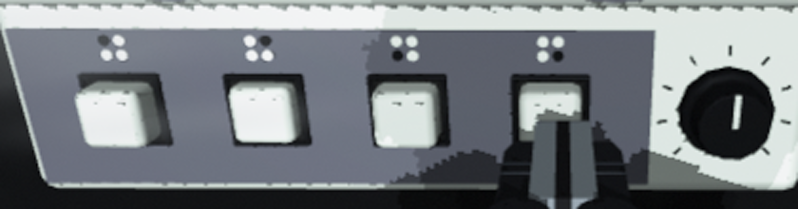

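Call:
arm_command(
  commands=[
    [[-2,2.7,-6],0,1],
    [[0,0,-6],0,1],
    [[0,0,-5],0,1],
    [[0,0,-2],0,1],
    [[0,0,0],0,1],
  ],
)

```text
clock: 3.45
position: [0.5302, -0.0552, 0.047]
tool_rot: [-3.141, 0.001, 0.291]
force: [-0.5, 0.6, 0.2]
grip_width: -0.0003
finger_force: 0.0
```

Call:
arm_command(
  commands=[
    [[0,0,-1],0,1],
    [[0,0,-1],0,1],
    [[0,0,0],0,1],
  ],
)

```text
clock: 3.75
position: [0.5304, -0.0552, 0.0453]
tool_rot: [3.142, -0.0, 0.291]
force: [0.6, 0.5, 0.8]
grip_width: -0.0001
finger_force: 0.0
```

Call:
arm_command(
  commands=[
    [[0,0,-1],0,1],
    [[0,0,0],0,1],
  ],
)

```text
clock: 3.95
position: [0.5304, -0.0552, 0.0443]
tool_rot: [3.142, -0.0, 0.291]
force: [-0.8, 0.3, 2.4]
grip_width: -0.0
finger_force: 1.0
```

Call:
arm_command(
  commands=[
    [[0,0,-0.7],0,1],
    [[0,0,0],0,1],
  ],
)

```text
clock: 4.15
position: [0.5304, -0.0552, 0.0436]
tool_rot: [3.142, -0.0, 0.291]
force: [0.4, -0.9, 2.5]
grip_width: -0.0003
finger_force: 1.4
```

Call:
arm_command(
  commands=[
    [[0,0,8],0,1],
    [[-6,20.1,2],0,1],
    [[-6,20.1,0],0,1],
    [[0,0,-6],0,1],
    [[0,0,-3],0,1],
    [[0,0,0],0,1],
  ],
)

```text
clock: 4.75
position: [0.5184, -0.0155, 0.0444]
tool_rot: [3.142, 0.0, 0.29]
force: [0.0, 1.1, 2.1]
grip_width: 0.0001
finger_force: 0.9
```

Call:
arm_command(
  commands=[
    [[0,0,-0.7],0,1],
    [[0,0,0],0,1],
  ],
)

```text
clock: 4.95
position: [0.5184, -0.0156, 0.0439]
tool_rot: [3.141, 0.0, 0.29]
force: [-1.1, -0.2, 2.3]
grip_width: 0.0003
finger_force: 1.2
```

Two right-hand keys are springy at 45 mm, so both are raised. Next key.

Call:
arm_command(
  commands=[
    [[0,0,8],0,1],
    [[-6,20.1,2],0,1],
    [[-6,20.1,0],0,1],
    [[0,0,-6],0,1],
    [[0,0,-3.3],0,1],
    [[0,0,0],0,1],
  ],
)

```text
clock: 5.55
position: [0.5063, 0.0244, 0.0444]
tool_rot: [3.141, 0.001, 0.29]
force: [-0.5, 0.3, 1.0]
grip_width: -0.0002
finger_force: 0.0
```

Call:
arm_command(
  commands=[
    [[0,0,-0.7],0,1],
    [[0,0,0],0,1],
  ],
)

```text
clock: 5.75
position: [0.5065, 0.0247, 0.0439]
tool_rot: [3.141, 0.0, 0.29]
force: [0.7, -0.0, -0.1]
grip_width: -0.0
finger_force: 0.0
```

Call:
arm_command(
  commands=[
    [[0,0,-1],0,1],
    [[0,0,0],0,1],
  ],
)

```text
clock: 5.95
position: [0.5064, 0.025, 0.0428]
tool_rot: [-3.142, 0.0, 0.29]
force: [-0.1, 0.2, 0.8]
grip_width: -0.0001
finger_force: 0.0
```

Call:
arm_command(
  commands=[
    [[0,0,-0.7],0,1],
    [[0,0,0],0,1],
  ],
)

```text
clock: 6.15
position: [0.5064, 0.0251, 0.0422]
tool_rot: [3.142, -0.0, 0.291]
force: [-0.3, -0.5, 1.2]
grip_width: -0.0002
finger_force: 0.7
```

Call:
arm_command(
  commands=[
    [[0,0,-0.3],0,1],
    [[0,0,0],0,1],
  ],
)

```text
clock: 6.35
position: [0.5064, 0.0252, 0.042]
tool_rot: [3.141, -0.0, 0.291]
force: [0.1, -0.8, 4.5]
grip_width: -0.0001
finger_force: 2.4
```

This one gave nothing until 42 mm, then was firm, so it is the latched key. Pressing it through.

Call:
arm_command(
  commands=[
    [[0,0,-1],0,1],
    [[0,0,-1],0,1],
    [[0,0,0],0,1],
  ],
)

```text
clock: 6.65
position: [0.5064, 0.0252, 0.04]
tool_rot: [3.141, -0.0, 0.291]
force: [-0.7, -0.7, 6.9]
grip_width: 0.0001
finger_force: 3.3
```

Call:
arm_command(
  commands=[
    [[0,0,-0.5],0,1],
    [[0,0,0],0,1],
  ],
)

```text
clock: 6.85
position: [0.5064, 0.0252, 0.0396]
tool_rot: [3.141, -0.0, 0.291]
force: [-2.5, -0.3, 9.6]
grip_width: -0.0
finger_force: 4.8
```

Call:
arm_command(
  commands=[
    [[0,0,-0.4],0,1],
    [[0,0,0],0,1],
  ],
)

```text
clock: 7.05
position: [0.5065, 0.0252, 0.0395]
tool_rot: [3.141, -0.0, 0.291]
force: [-4.3, -1.6, 15.7]
grip_width: 0.0003
finger_force: 7.7
```

It's at the hard bottom (39.5 mm, 15.7 N). I'll let go, then tap it lightly to check.

Call:
arm_command(
  commands=[
    [[0,0,3],0,1],
    [[0,0,6],0,1],
    [[0,0,0],0,1],
    [[0,0,0],0,1],
    [[0,0,-2],0,1],
    [[0,0,-2],0,1],
    [[0,0,0],0,1],
  ],
)

```text
clock: 7.75
position: [0.5063, 0.0252, 0.0437]
tool_rot: [-3.142, 0.0, 0.291]
force: [0.6, -0.2, 3.3]
grip_width: -0.0003
finger_force: 1.7
```

Call:
arm_command(
  commands=[
    [[0,0,-0.4],0,1],
    [[0,0,0],0,1],
  ],
)

```text
clock: 7.95
position: [0.5063, 0.0252, 0.0436]
tool_rot: [-3.142, 0.0, 0.291]
force: [-0.5, -0.5, 3.5]
grip_width: 0.0003
finger_force: 1.7
```

The key now gives like the raised ones, with about 3.4 N at 43.7 mm, so it has sprung up. Retreating straight up.

Call:
arm_command(
  commands=[
    [[0,0,10],0,1],
    [[0,0,30],0,1],
    [[0,0,40],0,1],
    [[0,0,40],0,1],
    [[0,0,20],0,1],
    [[0,0,0],0,1],
    [[0,0,0],0,1],
    [[0,0,0],0,1],
  ],
)

```text
clock: 8.75
position: [0.5058, 0.0251, 0.1829]
tool_rot: [-3.141, 0.001, 0.291]
force: [-0.9, -0.0, -0.4]
grip_width: 0.0001
finger_force: 0.0
```

```bash
python3 - <<'E'
from workcell import bot, grab_frame
import cv2
cv2.imwrite("pics/w1.png",grab_frame("wrist")["image"][:,:,::-1])
s=bot.observe();print(s["clock"],s["position"],s["force"])
E
```

```text
8.8 [0.50581768 0.02515923 0.18278079] [-0.2703035   0.58123782  0.11003789]
```

View pics/w1.png

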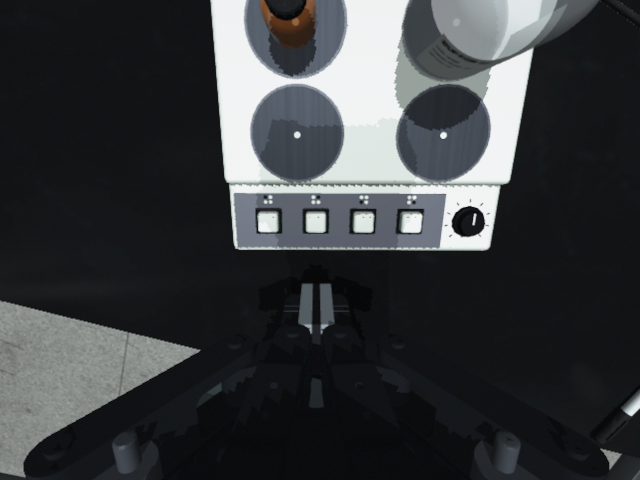

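The picture shows all four keys alike, at (268,221), (316,221), (363,221) and (410,221). The bottles are in place and the arm is clear.

```bash
python3 -c "
from workcell import ticket
print(ticket.job_done())"
```

```text
the job is handed in; nothing more can be done
None
```

I found the latched key, second from the left, pressed it to its bottom and let go; a light tap showed it had sprung back up level; the far-left key was never tapped, the two on the right got only light taps, and the job is handed in.

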